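# Build up the bowl stand to the green band

## Robot

A 6-joint arm with a two-finger parallel gripper is mounted at the origin on the work surface. World frame = base frame: x ahead of the robot, y to its left, z up, the work surface at z = 0. Lengths are in m, angles in rad, forces in N, time in s.
With the tool pointing down it reaches from about 0.35 to 0.8 m from the base axis. Payload 7.3 kg.
Tool frame: the origin (TCP) lies on the centre line of the jaws, within the pads' length; the fingertips stand 8 mm ahead of it and the grasp point (between the pads) lies 11 mm behind it; z points along the fingers, y is the direction in which the jaws open and shut (so a half turn about z gives the same grasp; the last joint's range is limited). The gripper opens to 85 mm and grips with 20 to 120 N. Pads are 22 mm wide; open, the fingers measure 114 mm over their backs; the gripper's body (76 mm by 85 mm) begins 54 mm behind the grasp point. The pads swing forward as they close: fully open they stand 13 mm farther back than shut.
Start: joints at [0.965, 0.342, 1.524, -0, 1.275, -0.146], TCP at [0.233, 0.47, 0.239] pointing down, gripper open.
Joint ranges: [-2.53, 2.53], [-0.77, 2.02], [0.04, 2.7], [-1, 4.14], [0.28, 2.66], [-3.11, 3.11]. Speed limits (rad/s): [2.57, 2.57, 3.14, 3.14, 3.14, 3.14].

## Interface

Orientations are given as a unit quaternion [x, y, z, w].
In Python, from station import arm gives the robot as it stands.
- The arm moves only by the shell command python3 -m creep 'ROWS' [FORCE]. ROWS is JSON, a list that holds one entry, the list of rows, each a list of 7 numbers: the closure, from 0 (fully open) to 1 (shut), then the shift along the world's x, y, z in m, then the turn, a rotation vector about the world's x, y, z in rad. A call has 1 to 10 rows; each row shifts and turns the commanded pose from where the row before left it; what a row does not reach is not made up. A row lasts 1/8 s, in which the tool goes at most 62.5 mm and 10.7 degrees, less where a joint would pass 70% of its speed; a pose out of reach is approached as far as the arm can. A call is refused whole if a number of a shift passes 0.0625 or a number of a turn 0.188, either way. A call with a gripper value outside its range is refused whole. The fingers move at their own pace and stop on an object; FORCE is the grip in N (left out, the last holds). Time passes only in rows, so rows that do not move let the fingers close. It gives the time, the measured TCP pose, the force and the opening at its end, in the units of the state.
- arm.read_state(): the state, without advancing time (a new reading comes with each control period).
- arm.capture(name): name is "side" or "top"; returns a dict with "pixels" (400x640x3 uint8, blue, green, red), "fx", "fy", "cx", "cy" (pixels), "R" (3x3) and "t" (3): a world point X has camera coordinates R X + t. Camera axes: x right, y down, z forward; pixel columns grow to the right and rows downward; lengths in m; the calibration is good to about 2 mm. A picture is of the moment at which its call begins. There is no depth.
- arm.sign_off(): hands the job in, once; it reports no verdict.
Trained networks look in a picture, given as the dict that the camera call returned (one of the last four; its "shot" number tells which), for a name from the list of things; names that differ only in an ending like _2 or _b are one class to them, and where a whole thing is asked for, a point or a joint stands for the part that bears it (a point fixed in the world has none). Each returns a list of dicts, best first, with "confidence" (0 to 1); they miss things now and then, are a little off and sometimes report something else, mostly with a low value. They report only what shows in the picture. A call takes as long as a camera call. They do not tell look-alikes from the thing itself.
- arm.recognise(picture, query): "centre" ([x, y, z] in m, in world coordinates, good to about 4 mm: the middle of the surface that is visible of it).
- arm.cut_out(picture, query): "region" (400x640 bool, what is visible of it).
- arm.tip_of(picture, query): "centre" ([x, y, z] in m, in world coordinates, good to about 4 mm: a listed point, or the origin of a listed thing).
The state is a dict: "t": time; "qpos": joint angles; "qvel": joint speeds; "effort": joint torques, N m; "ee_pos": TCP position; "orientation": TCP orientation; "force": force on the tool from outside, world axes, zero at the start; "wrist_torque": the same for the moment, N m; "grip_width": finger opening in m.
Only numpy, scipy, OpenCV 4.12 (cv2) and the standard library are available. Lean on these libraries where they do the work, as an engineer would, in place of code of your own. Each camera call takes 0.05 s, during which the arm holds its last target. There are 200 camera calls.

## Task

Build up the bowl stand for the cereal dispenser: lay one or more serving boards on its tray, squarely one on another, until the top of the pile comes level with the green band on the gauge post, neither above nor below the band. Nobody knows how high the tray was left, so feel for it first, then choose thin and thick boards to suit. Set each board down gently, lengthwise against the back fence with its end snug to it and centred from side to side; leave the boards you do not need flat on the counter clear of the stand, and do not disturb the bowl, jam jar or mug.

Things in the scene. Friction and masses are not known exactly. Their poses are not given: they have to be found in the camera images.
- stand: white bowl stand fixed to the counter, base 190 x 150 x 14 mm. Origin: on the counter below the centre of the tray; +x towards the back fence, y across, z up. Steel tray 116 (x) by 130 (y) mm, centred over the origin, on a stiff column: its top is 45 to 73 mm above the counter, differs every time, is not reported; find it by touch. Boards belong centred at x = 0, y = 0, length along x
- fence (a point): middle of the back fence's face, 60 mm from the stand's origin along the stand's +x, 70 mm above the counter; same axes as the stand. Two blue uprights, each 14 mm wide, 20 mm either side of this point, with a bar across the top, 133 mm high. A board with its end snug to it has its centre at the stand's x = 0; either end may face it
- band (a point): middle of the green band, a 26 x 36 mm collar round the white gauge post (16 x 24 mm, 141 mm high, at x = +80, y = +65 mm of the stand), 95 mm above the counter. It is 12 mm high (89 to 101 mm above the counter): the upper face of the topmost board must end inside that. For any tray height one board or some pair of the four brings it within 4 mm of the middle
- thin_a_mid (a point): a small light plywood serving board, 120 x 56 x 16 mm, flat on the counter at the start; the point is its very centre, half-way up (8 mm above its underside). x along its 120 mm length, y across its 56 mm width (grip it across the width, from above), z through its thickness. One of the two 16 mm boards; mass 0.05 to 0.19 kg, varies
- thin_b_mid (a point): a small light plywood serving board, 120 x 56 x 16 mm, flat on the counter at the start; the point is its very centre, half-way up (8 mm above its underside). x along its 120 mm length, y across its 56 mm width (grip it across the width, from above), z through its thickness. The other of the two 16 mm boards; mass 0.05 to 0.19 kg, varies
- thick_a_mid (a point): a small dark wood serving board, 120 x 56 x 24 mm, flat on the counter at the start; the point is its very centre, half-way up (12 mm above its underside). x along its 120 mm length, y across its 56 mm width (grip it across the width, from above), z through its thickness. One of the two 24 mm boards; mass 0.05 to 0.19 kg, varies
- thick_b_mid (a point): a small dark wood serving board, 120 x 56 x 24 mm, flat on the counter at the start; the point is its very centre, half-way up (12 mm above its underside). x along its 120 mm length, y across its 56 mm width (grip it across the width, from above), z through its thickness. The other of the two 24 mm boards; mass 0.05 to 0.19 kg, varies
- thin_a: the same board as point thin_a_mid; origin at the centre of its underside
- thin_b: the same board as point thin_b_mid; origin at the centre of its underside
- thick_a: the same board as point thick_a_mid; origin at the centre of its underside
- thick_b: the same board as point thick_b_mid; origin at the centre of its underside
- bowl: white bowl, 124 mm across, 55 mm high, origin under its centre; leave alone
- jam_jar: amber jam jar with red cap, 64 mm across, 85 mm high, origin under its centre; leave alone
- mug: blue mug, 80 mm across, 92 mm high, origin under its centre; leave alone
Not all that is in view belongs to the job. Leave any yellow look-alike of the thin_a alone.

How it is judged:
By the outcome, as a careful person would: the job done as asked, in the order asked, and still so for the second after the job is handed in, with the robot touching nothing.
It also fails if it takes over 64 s, if anything falls off the work surface, if the arm or the gripper's body presses on something with over 40 N, if the wrist force passes 120 N, or if a joint passes its speed limit or range.

## Working session

There is one attempt and no reset: what is moved stays moved. The work goes in short steps, Python scripts to look and compute and a shell command to move; the robot and the scene stay as the last step left them, time stands still between calls to the robot, and variables do not carry over. Pictures are saved under pics/ and viewed, about 8 in all and at most 12, crops included, and the job is handed in when it is done.

```bash
ls; mkdir -p pics; cat > h.py <<'E'
import numpy as np, cv2, sys
from station import arm
def show(n,fn):
    p=arm.capture(n); cv2.imwrite('pics/'+fn,p['pixels']); return p
def proj(p,X):
    c=np.array(p['R'])@np.array(X)+np.array(p['t']); return [p['fx']*c[0]/c[2]+p['cx'],p['fy']*c[1]/c[2]+p['cy']]
def onplane(p,u,v,z):
    R=np.array(p['R']);t=np.array(p['t']);C=-R.T@t
    d=R.T@np.array([(u-p['cx'])/p['fx'],(v-p['cy'])/p['fy'],1]); return C+d*(z-C[2])/d[2]
E
python3 - <<'E'
from h import *
a=show('top','top1.png');b=show('side','side1.png')
for n,p in(('top',a),('side',b)):
    R=np.array(p['R']);print(n,(-R.T@np.array(p['t'])).round(3),R[2].round(2),p['fx'])
    for q in ['stand','fence','band','thin_a_mid','thick_a_mid','bowl','jam_jar','mug']:
        print(q,[(np.round(d['centre'],3).tolist(),round(d['confidence'],2)) for d in arm.tip_of(p,q)])
s=arm.read_state();print(s)
E
```

```text
pics
top [ 0.482 -0.066  1.172] [ 0.08  0.01 -1.  ] 471.0963118932705
stand [([0.566, -0.226, -0.004], 0.75)]
fence [([0.623, -0.229, 0.072], 0.93)]
band [([0.64, -0.156, 0.099], 0.66), ([0.461, 0.126, -0.0], 0.2)]
thin_a_mid [([0.558, -0.0, 0.01], 0.69), ([0.649, 0.137, 0.012], 0.56)]
thick_a_mid [([0.458, 0.125, 0.012], 0.93)]
bowl [([0.793, 0.062, -0.0], 0.78)]
jam_jar [([0.372, 0.009, -0.002], 0.78), ([0.461, 0.123, 0.004], 0.35), ([0.622, -0.228, 0.069], 0.2)]
mug [([0.615, -0.403, -0.002], 0.96)]
side [ 0.449 -0.673  0.821] [ 0.13  0.61 -0.78] 439.6801766173259
stand [([0.559, -0.223, 0.0], 0.83)]
fence [([0.624, -0.224, 0.068], 0.67)]
band [([0.639, -0.155, 0.09], 0.68)]
thin_a_mid [([0.557, -0.001, 0.009], 0.75), ([0.653, 0.136, 0.006], 0.64), ([0.373, 0.001, 0.004], 0.46)]
thick_a_mid [([0.458, 0.129, 0.011], 0.91), ([0.795, 0.055, 0.004], 0.7)]
bowl [([0.64, -0.155, 0.09], 0.73), ([0.798, 0.06, 0.002], 0.65), ([0.458, 0.131, 0.013], 0.23)]
jam_jar [([0.375, 0.002, 0.002], 0.61)]
mug [([0.614, -0.404, -0.001], 0.61)]
{'t': 0.9, 'qpos': array([ 9.64994518e-01,  3.41927535e-01,  1.52411545e+00, -5.14535430e-07,
        1.27537710e+00, -1.45995684e-01]), 'qvel': array([ 1.05630578e-03, -6.19158787e-04, -3.02465320e-04,  8.67409685e-04,
        3.41750812e-05, -1.99822264e-04]), 'effort': array([-1.47433977e-03, -4.33553553e+01, -2.46273655e+01, -3.58521529e-04,
        1.72918158e-04,  7.81800139e-06]), 'ee_pos': array([0.23296919, 0.47049724, 0.23935375]), 'orientation': array([2.27883064e-01, 9.73688504e-01, 8.01706624e-05, 3.19051545e-05]), 'force': array([ 0.27848785, -0.31605047, -0.44795152]), 'wrist_torque': array([ 0.04529495, -0.00600725, -0.03325332]), 'grip_width': 0.08537603812498093}
```

View pics/top1.png

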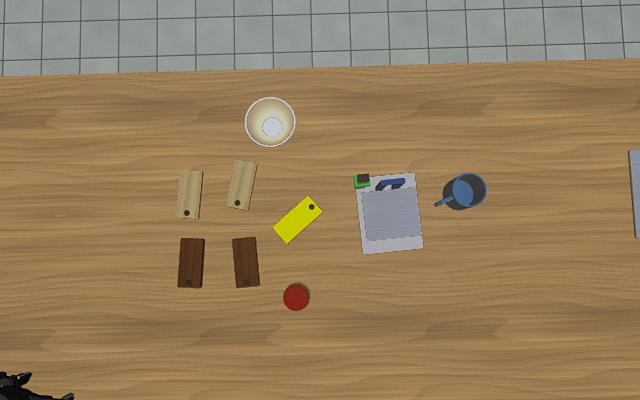

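View pics/side1.png

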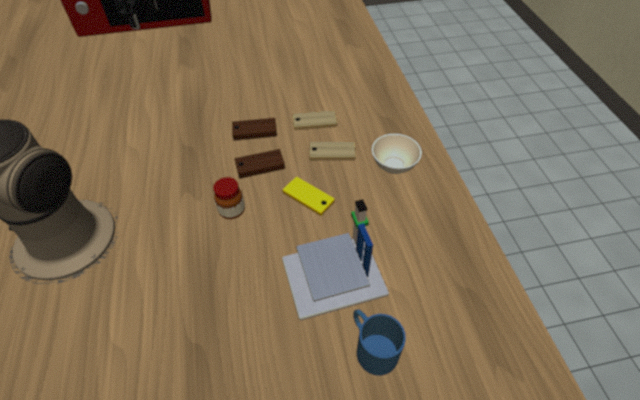

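The top view shows thin boards at (190,195) and (242,185), thick boards at (191,263) and (246,262), the yellow look-alike at (297,220) and the stand around (390,213), with its fence at (391,183) and band at (362,181). In the side view the stand is at (335,270).

Next I'll get exact poses from the cut-outs.

```bash
cat >> h.py <<'E'
def rect(p,m,z):
    ys,xs=np.nonzero(m); cs=cv2.convexHull(np.stack([xs,ys],1).astype(np.float32))[:,0]
    W=np.array([onplane(p,u,v,z)[:2] for u,v in cs],np.float32)*1000
    (c,wh,a)=cv2.minAreaRect(W); 
    if wh[0]<wh[1]: a+=90; wh=wh[::-1]
    a=(a+90)%180-90
    return np.round(c,1).tolist(),np.round(wh,1).tolist(),round(a,1)
E
python3 - <<'E'
from h import *
a=arm.capture('top');b=arm.capture('side')
for q,z in (('thin_a',.016),('thick_a',.024)):
  P=[]
  for n,p in(('top',a),('side',b)):
    for d in arm.cut_out(p,q):
      m=np.asarray(d['region']).astype(np.uint8)
      if m.sum()<50: continue
      ys,xs=np.nonzero(m); col=p['pixels'][ys,xs].mean(0).astype(int)
      print(q,n,round(d['confidence'],2),m.sum(),(xs.mean().round(1),ys.mean().round(1)),col,rect(p,m,z))
    print([(np.round(d['centre'],3).tolist(),round(d['confidence'],2)) for d in arm.recognise(p,q)])
for n,p in(('top',a),('side',b)):
    for d in arm.cut_out(p,'stand')[:2]:
      m=np.asarray(d['region']).astype(np.uint8); print(n,d['confidence'],m.sum(),rect(p,m,.014))
      cv2.imwrite(f'pics/m_{n}.png',m*255)
x=a['pixels'][160:265,340:440];x=cv2.resize(x,None,fx=5.5,fy=5.5,interpolation=cv2.INTER_CUBIC);cv2.imwrite('pics/crop1.png',x)
E
```

```text
thin_a top 0.91 1073 (np.float64(296.9), np.float64(219.6)) [  1 195 192] ([557.4, -0.2], [119.0, 56.2], -49.6)
thin_a top 0.76 1117 (np.float64(189.3), np.float64(193.8)) [ 96 137 155] ([628.5, 264.9], [118.9, 58.6], -5.6)
thin_a top 0.6 1170 (np.float64(241.5), np.float64(184.8)) [ 96 137 156] ([648.1, 134.8], [124.7, 60.3], -11.6)
[([0.646, 0.136, 0.012], 0.81), ([0.632, 0.261, 0.018], 0.74), ([0.556, -0.002, 0.019], 0.56)]
thin_a side 0.93 646 (np.float64(314.8), np.float64(119.5)) [ 90 124 138] ([628.0, 257.3], [117.0, 66.9], -6.3)
thin_a side 0.77 864 (np.float64(332.0), np.float64(150.2)) [ 90 124 138] ([648.6, 128.6], [122.0, 66.7], -12.4)
thin_a side 0.62 1031 (np.float64(308.4), np.float64(195.5)) [ 23 166 170] ([557.5, -8.1], [125.0, 64.6], -47.9)
thin_a side 0.4 835 (np.float64(254.1), np.float64(128.5)) [24 39 64] ([457.4, 255.9], [123.2, 78.1], -7.4)
[([0.567, -0.008, 0.017], 0.89), ([0.647, 0.127, 0.015], 0.85), ([0.63, 0.26, 0.016], 0.76)]
thick_a top 0.88 1208 (np.float64(191.1), np.float64(262.4)) [28 48 77] ([459.8, 259.2], [119.1, 60.4], -4.2)
thick_a top 0.82 1176 (np.float64(245.5), np.float64(261.9)) [30 53 81] ([457.4, 126.4], [120.0, 58.5], 4.6)
[([0.459, 0.12, 0.023], 0.76), ([0.461, 0.26, 0.019], 0.72)]
thick_a side 0.86 960 (np.float64(259.5), np.float64(162.9)) [24 39 63] ([458.6, 115.5], [118.0, 74.0], 5.2)
thick_a side 0.8 806 (np.float64(253.8), np.float64(128.3)) [23 38 63] ([458.9, 246.9], [117.2, 78.0], -3.7)
[([0.462, 0.115, 0.026], 0.9), ([0.464, 0.247, 0.023], 0.88)]
top 0.88 4850 ([571.4, -224.0], [199.8, 156.2], 3.9)
side 0.78 6720 ([580.3, -179.4], [252.5, 222.0], -85.9)
side 0.36 992 ([370.1, 28.7], [134.1, 63.5], -83.1)
```

View pics/crop1.png

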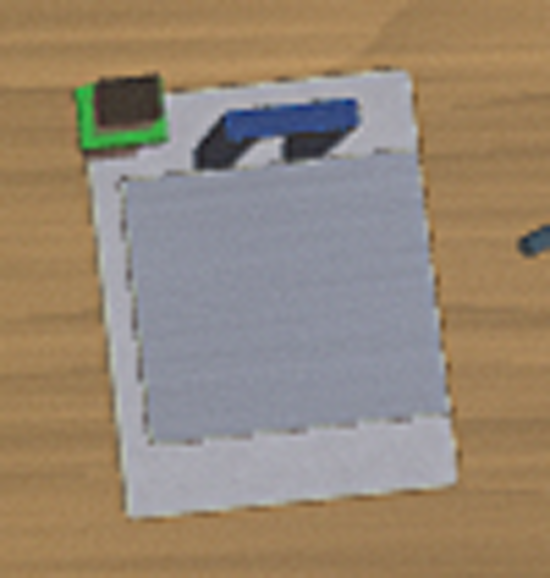

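The crop shows the tray corners at (122,180), (415,150), (448,415) and (150,442), and the base corners at (408,70), (457,482) and (130,517).

```bash
python3 - <<'E'
from h import *
b=arm.capture('side')
x=b['pixels'][195:320,275:395];x=cv2.resize(x,None,fx=4.8,fy=4.8,interpolation=cv2.INTER_CUBIC);cv2.imwrite('pics/crop2.png',x)
E
```

```text
(no output)
```

View pics/crop2.png

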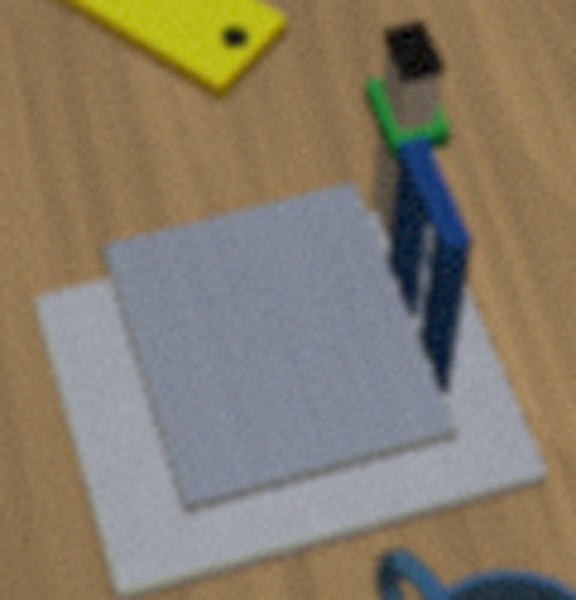

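```bash
cat > fit.py <<'E'
from h import *
from scipy.optimize import least_squares
a=arm.capture('top');b=arm.capture('side')
T=[(122,180,58,65,1),(415,150,58,-65,1),(448,415,-58,-65,1),(150,442,-58,65,1),(408,70,95,-75,0),(457,482,-95,-75,0),(130,517,-95,75,0)]
S=[(106,247,-58,65,1),(350,185,58,65,1),(452,437,58,-65,1),(190,507,-58,-65,1),(38,300,-95,75,0),(118,585,-95,-75,0),(543,472,95,-75,0)]
def res(q):
    x,y,th,h,bx=q; r=[]
    for p,L,s,ox,oy in((a,T,5.5,339.6,159.6),(b,S,4.8,274.6,194.6)):
        for u,v,X,Y,t in L:
            X=X/1e3+(0 if t else bx);Y=Y/1e3
            w=[x+X*np.cos(th)-Y*np.sin(th),y+X*np.sin(th)+Y*np.cos(th),h if t else .014]
            r+=list(np.array(proj(p,w))-[u/s+ox,v/s+oy])
    return r
f=least_squares(res,[.56,-.22,.07,.06,.01]);print(f.x.round(4),np.degrees(f.x[2]));print(np.round(f.fun,1))
E
python3 fit.py
```

```text
[ 0.564  -0.2268  0.0753  0.0482  0.0049] 4.31315988195772
[-0.5 -0.2  0.1 -0.3 -0.1 -0.3 -0.3  0.3  0.8 -1.   1.   0.6 -0.5  0.5
 -0.8  0.1  0.9 -0.   1.  -0.3 -1.4  0.7 -1.5 -2.3 -0.5  1.2  1.8 -0.6]
```

The fit puts the stand at (0.564, -0.227) with 4.3° yaw and the tray around 48 mm. Before feeling for the tray, I'll touch bare counter with the fingers shut, so I know where the fingertips are.

```bash
python3 -m creep '[[[1,0,0,-0.0625,0,0,0.178],[1,0,0,-0.0625,0,0,0.178],[1,0,0,-0.0625,0,0,0.178],[1,0,0,-0.028,0,0,0],[1,0,0,0,0,0,0]]]' 40
```

```text
t: 2.28
ee_pos: [0.2321, 0.4693, 0.0219]
orientation: [-0.037, 0.999, -0.002, -0.001]
force: [-0.1, 0.9, 0.8]
grip_width: 0.0003
```

```bash
python3 -m creep '[[[1,0,0,-0.006,0,0,0],[1,0,0,-0.003,0,0,0],[1,0,0,-0.002,0,0,0],[1,0,0,-0.0015,0,0,0],[1,0,0,-0.001,0,0,0]]]'
```

```text
t: 2.9
ee_pos: [0.233, 0.4706, 0.0105]
orientation: [-0.037, 0.999, 0.0, 0.0]
force: [-0.3, 0.0, -0.5]
grip_width: 0.0002
```

```bash
python3 -m creep '[[[1,0,0,-0.001,0,0,0],[1,0,0,-0.001,0,0,0],[1,0,0,-0.001,0,0,0],[1,0,0,0,0,0,0]]]'
```

```text
t: 3.4
ee_pos: [0.233, 0.4705, 0.0081]
orientation: [-0.037, 0.999, 0.0, 0.0]
force: [-0.9, -2.7, 7.5]
grip_width: -0.0004
```

Contact came at TCP z = 8.1 mm, so the shut fingertips sit 8 mm ahead of the TCP as stated. Now I'll move over to the tray.

```bash
python3 -m creep '[[[1,0.01,-0.03,0.05,0,0,0],[1,0.024,-0.0537,0.02,0,0,0],[1,0.024,-0.0537,0.02,0,0,0],[1,0.024,-0.0537,0.02,0,0,0],[1,0.024,-0.0537,0.02,0,0,0],[1,0.024,-0.0537,0.01,0,0,0],[1,0.024,-0.0537,0,0,0,0],[1,0.024,-0.0537,0,0,0,0],[1,0.024,-0.0537,0,0,0,0],[1,0.024,-0.0537,0,0,0,0]]]'; python3 -m creep '[[[1,0.024,-0.0537,0,0,0,0],[1,0.024,-0.0537,0,0,0,0],[1,0.024,-0.0537,-0.02,0,0,0],[1,0.013,-0.0245,-0.035,0,0,0],[1,0,0,-0.005,0,0,0],[1,0,0,0,0,0,0]]]'
```

```text
t: 4.65
ee_pos: [0.4595, -0.0448, 0.1475]
orientation: [-0.037, 0.999, 0.0, 0.0]
force: [0.3, 0.6, 0.1]
grip_width: 0.0001
t: 5.4
ee_pos: [0.5435, -0.2276, 0.0871]
orientation: [-0.037, 0.999, 0.001, -0.001]
force: [1.0, -0.5, 0.4]
grip_width: 0.0002
```

```bash
python3 -m creep '[[[1,0,0,-0.005,0,0,0],[1,0,0,-0.003,0,0,0],[1,0,0,-0.003,0,0,0],[1,0,0,-0.003,0,0,0],[1,0,0,-0.003,0,0,0],[1,0,0,-0.002,0,0,0],[1,0,0,-0.002,0,0,0],[1,0,0,-0.002,0,0,0]]]'
```

```text
t: 6.4
ee_pos: [0.544, -0.2284, 0.0642]
orientation: [-0.037, 0.999, 0.0, 0.0]
force: [-0.1, -0.6, -0.2]
grip_width: -0.0005
```

```bash
python3 -m creep '[[[1,0,0,-0.0015,0,0,0],[1,0,0,-0.0015,0,0,0],[1,0,0,-0.0015,0,0,0],[1,0,0,-0.0015,0,0,0],[1,0,0,0,0,0,0]]]'
```

```text
t: 7.02
ee_pos: [0.544, -0.2285, 0.0629]
orientation: [-0.037, 0.999, -0.001, 0.001]
force: [-12.1, 6.6, 33.2]
grip_width: -0.0
```

The fingers met the tray at TCP z = 62.9 mm, so the tray top is about 54.8 mm. Thin plus thick (40 mm) gives about 95 mm. I'll lay the thick board first and use its seating height as an independent check. Next I fetch thick_b at (0.458, 0.127).

```bash
python3 -m creep '[[[1,0,0,0.05,0,0,0],[0,-0.003,0.01,0.035,0,0,0],[0,-0.0138,0.0576,0,0,0,0],[0,-0.0138,0.0576,0,0,0,0],[0,-0.0138,0.0576,0,0,0,0],[0,-0.0138,0.0576,0,0,0,0],[0,-0.0138,0.0576,0,0,0,0],[0,-0.0138,0.0576,0,0,0,0],[0,0,0,-0.05,0,0,0.005],[0,0,0,-0.04,0,0,0]]]'
python3 - <<'E'
from h import *
p=show('side','side2.png');x=p['pixels'][80:230,180:380];cv2.imwrite('pics/crop3.png',cv2.resize(x,None,fx=3.5,fy=3.5))
print(arm.read_state()['ee_pos'])
E
```

```text
t: 8.28
ee_pos: [0.458, 0.1283, 0.0525]
orientation: [-0.041, 0.999, 0.0, 0.001]
force: [0.3, 0.3, -0.1]
grip_width: 0.0855
[0.45503905 0.12741986 0.04812722]
```

View pics/crop3.png

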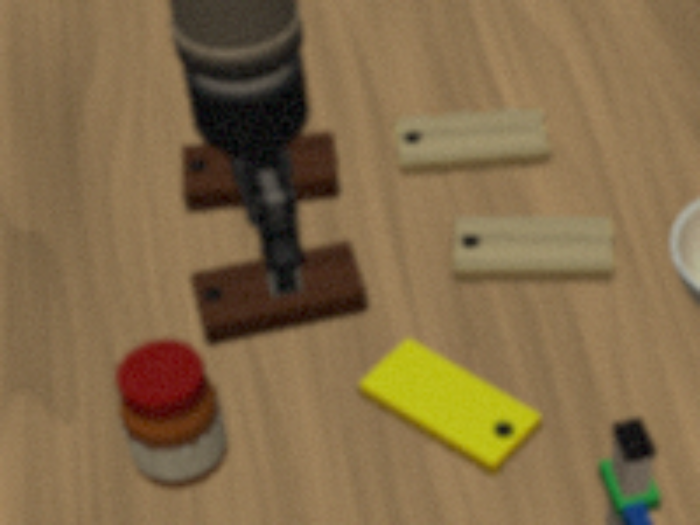

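The hand straddles the near thick board at its middle. Lowering and gripping.

```bash
python3 -m creep '[[[0,0,0,-0.03,0,0,0],[0,0,0,-0.015,0,0,0],[0,0,0,0,0,0,0],[0.6,0,0,0,0,0,0],[0.8,0,0,0,0,0,0],[1,0,0,0,0,0,0],[1,0,0,0,0,0,0],[1,0,0,0,0,0,0]]]' 50; python3 -m creep '[[[1,0,0,0,0,0,0]]]'
```

```text
t: 9.32
ee_pos: [0.459, 0.1272, 0.0097]
orientation: [-0.04, 0.999, 0.0, 0.001]
force: [-0.4, -0.0, 5.5]
grip_width: 0.0551
t: 9.45
ee_pos: [0.459, 0.1272, 0.0096]
orientation: [-0.04, 0.999, 0.0, 0.001]
force: [-0.3, -0.0, 6.3]
grip_width: 0.055
```

```bash
cat >> fit.py <<'E'
g=least_squares(lambda q:res([q[0],q[1],q[2],.0548,q[3]]),[.56,-.22,.07,.01],loss='soft_l1');print(g.x.round(4));print(np.round(res([g.x[0],g.x[1],g.x[2],.0548,g.x[3]]),1))
E
python3 fit.py; python3 -m creep '[[[1,0,0,0.05,0,0,0],[1,0.003,-0.01,0.05,0,0,0],[1,0,0,0,0,0,0]]]'
```

```text
[ 0.564  -0.2268  0.0753  0.0482  0.0049] 4.31315988195772
[-0.5 -0.2  0.1 -0.3 -0.1 -0.3 -0.3  0.3  0.8 -1.   1.   0.6 -0.5  0.5
 -0.8  0.1  0.9 -0.   1.  -0.3 -1.4  0.7 -1.5 -2.3 -0.5  1.2  1.8 -0.6]
[ 0.563  -0.2276  0.0733  0.0064]
[ 0.1 -0.2  1.  -0.2  0.8  0.   0.2  0.6  1.1 -1.2  1.2  0.4 -0.3  0.2
 -1.3 -1.3  0.8 -1.4  0.9 -1.4 -1.9 -0.5 -1.1 -2.2 -0.2  1.4  2.2 -0.2]
t: 9.93
ee_pos: [0.4638, 0.1171, 0.1123]
orientation: [-0.039, 0.999, 0.0, 0.004]
force: [-0.3, 0.1, -2.3]
grip_width: 0.0548
```

```bash
python3 -m creep '[[[1,0.0147,-0.0575,0,0,0,0],[1,0.0147,-0.0575,0,0,0,0],[1,0.0147,-0.0575,0,0,0,0],[1,0.0147,-0.0575,0,0,0,0],[1,0.0147,-0.0575,0,0,0,0],[1,0.0145,-0.0575,0,0,0,0],[1,0,0,-0.015,0,0,0],[1,0,0,-0.012,0,0,0],[1,0,0,-0.008,0,0,0],[1,0,0,0,0,0,0]]]'
python3 - <<'E'
from h import *
p=show('top','t3.png');x=p['pixels'][150:275,335:435];cv2.imwrite('pics/crop4.png',cv2.resize(x,None,fx=4.5,fy=4.5))
s=arm.read_state();print(s['ee_pos'],s['force'])
E
```

```text
t: 11.18
ee_pos: [0.5487, -0.2263, 0.0725]
orientation: [-0.04, 0.999, 0.001, -0.001]
force: [0.3, 0.1, -1.7]
grip_width: 0.0551
[ 0.54918077 -0.22674774  0.07322138] [-0.52528579  0.0986008  -1.86398588]
```

View pics/crop4.png

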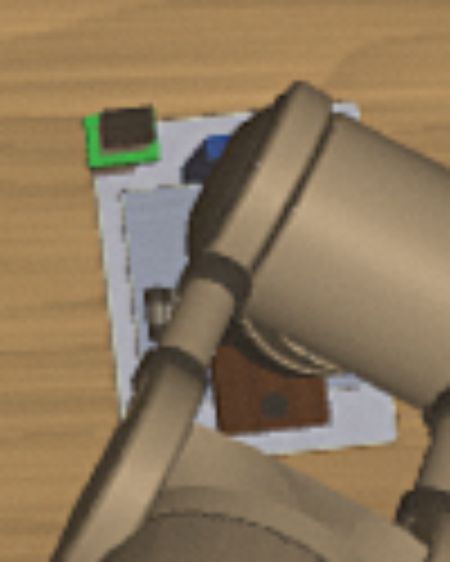

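The arm hides most of the tray. The board's front end is visible, its corners at about (216,433) and (328,422) in the crop. I'll check its lateral centring from those.

```bash
python3 - <<'E'
from h import *
p=arm.capture('top');th=.075
R=np.array([[np.cos(th),np.sin(th)],[-np.sin(th),np.cos(th)]])
for u,v,z in((216,433,.088),(328,422,.088),(328,422,.088),(210,353,.088),(275,405,.088)):
    w=onplane(p,334.6+u/4.5,149.6+v/4.5,z)[:2]; print(w.round(4),(R@(w-[.564,-.227])*1000).round(1))
E
```

```text
[ 0.487  -0.1991] [-74.7  33.6]
[ 0.491  -0.2562] [-75.  -23.7]
[ 0.491  -0.2562] [-75.  -23.7]
[ 0.5278 -0.1975] [-33.9  32.1]
[ 0.5004 -0.2296] [-63.6   2.2]
```

```bash
python3 -m creep '[[[1,0.0002,-0.0025,-0.004,0,0,0],[1,0.005,0.0004,-0.003,0,0,0],[1,0.004,0.0003,0,0,0,0],[1,0.002,0.0001,0,0,0,0],[1,0,0,0,0,0,0]]]'
```

```text
t: 11.9
ee_pos: [0.5606, -0.2295, 0.0664]
orientation: [-0.04, 0.999, -0.0, 0.0]
force: [-0.9, -0.1, -2.1]
grip_width: 0.0551
```

```bash
python3 -m creep '[[[1,0.0015,0.0001,0,0,0,0],[1,0.0015,0.0001,0,0,0,0]]]';python3 -m creep '[[[1,0.001,0.0001,0,0,0,0],[1,0.001,0.0001,0,0,0,0]]]'
```

```text
t: 12.15
ee_pos: [0.5634, -0.2293, 0.0664]
orientation: [-0.04, 0.999, 0.0, 0.0]
force: [0.5, 0.4, -2.0]
grip_width: 0.0546
t: 12.4
ee_pos: [0.5654, -0.2291, 0.0663]
orientation: [-0.04, 0.999, 0.0, -0.0]
force: [-1.8, -1.2, -1.7]
grip_width: 0.0549
```

```bash
python3 -m creep '[[[1,0.001,0.0001,0,0,0,0],[1,0.001,0.0001,0,0,0,0]]]';python3 -m creep '[[[1,0.001,0.0001,0,0,0,0],[1,0,0,0,0,0,0]]]'
```

```text
t: 12.65
ee_pos: [0.5654, -0.2291, 0.0661]
orientation: [-0.04, 0.999, 0.0, -0.002]
force: [-11.4, -2.1, 2.5]
grip_width: 0.055
t: 12.9
ee_pos: [0.5654, -0.2291, 0.0661]
orientation: [-0.04, 0.999, 0.001, -0.003]
force: [-13.9, -2.3, 4.0]
grip_width: 0.0549
```

The board's end met the fence at TCP x = 0.5654 (expected 0.564). I'll ease the push and lower it.

```bash
python3 -m creep '[[[1,-0.002,-0.0001,-0.001,0,0,0],[1,0,0,-0.001,0,0,0],[1,0,0,0,0,0,0]]]';python3 -m creep '[[[1,0,0,-0.001,0,0,0],[1,0,0,0,0,0,0]]]'
```

```text
t: 13.28
ee_pos: [0.5654, -0.229, 0.0647]
orientation: [-0.04, 0.999, 0.0, -0.001]
force: [-6.6, -1.1, 4.6]
grip_width: 0.0548
t: 13.52
ee_pos: [0.5654, -0.229, 0.0647]
orientation: [-0.04, 0.999, -0.0, -0.001]
force: [-9.5, -0.5, 11.3]
grip_width: 0.0552
```

It seated at TCP 64.7 mm, which gives a tray height of 55.1 mm and agrees with the touch. Releasing.

```bash
python3 -m creep '[[[1,0,0,0.001,0,0,0],[0.3,0,0,0,0,0,0],[0,0,0,0,0,0,0],[0,0,0,0.01,0,0,0],[0,-0.003,0,0.05,0,0,0],[0,-0.003,0.02,0.05,0,0,0],[0,0.014,0.0575,0.01,0,0,-0.04],[0,0.014,0.0575,0,0,0,-0.08],[0,0.014,0.0575,0,0,0,-0.08],[0,0.014,0.0575,0,0,0,-0.08]]]'
```

```text
t: 14.78
ee_pos: [0.617, 0.023, 0.1854]
orientation: [0.102, 0.995, 0.0, 0.001]
force: [0.2, -0.4, -0.5]
grip_width: 0.0856
```

```bash
python3 - <<'E'
from h import *
a=show('top','t4.png');b=show('side','s4.png')
A=cv2.resize(a['pixels'][160:265,345:445],(500,525),interpolation=cv2.INTER_CUBIC);cv2.imwrite('pics/crop5.png',A)
th=.075;R=np.array([[np.cos(th),np.sin(th)],[-np.sin(th),np.cos(th)]])
for q,z in(('thin_a',.016),('thick_a',.079)):
  for n,p in(('top',a),('side',b)):
    for d in arm.cut_out(p,q):
      m=np.asarray(d['region']).astype(np.uint8)
      if m.sum()<50: continue
      r=rect(p,m,z); print(q,n,round(d['confidence'],2),r,(R@(np.array(r[0])-[564,-227])).round(1))
print([(np.round(d['centre'],3).tolist(),round(d['confidence'],2)) for d in arm.tip_of(a,'thin_a_mid')])
E
```

```text
thin_a top 0.68 ([616.3, 140.3], [59.3, 56.9], 75.9) [ 79.7 362.3]
thin_a top 0.61 ([557.1, -1.0], [119.3, 58.3], -49.6) [ 10.1 225.9]
thin_a top 0.55 ([572.1, -224.5], [197.3, 150.6], 4.6) [8.3 1.9]
thin_a top 0.39 ([823.8, 61.5], [123.8, 83.6], 84.9) [280.7 268.2]
thin_a side 0.95 ([648.2, 126.7], [117.3, 62.8], -12.4) [110.5 346.4]
thin_a side 0.78 ([611.7, 257.8], [84.3, 67.2], -12.4) [ 83.9 479.9]
thin_a side 0.63 ([557.3, -9.0], [125.8, 62.5], -49.5) [  9.7 217.9]
thick_a top 0.98 ([563.0, -227.2], [119.7, 58.4], 4.3) [-1.  -0.1]
thick_a top 0.93 ([461.7, 246.1], [116.0, 55.4], -0.1) [-66.6 479.4]
thick_a top 0.24 ([607.5, 130.2], [56.1, 52.8], 82.1) [ 70.1 352.9]
thick_a side 0.69 ([561.9, -236.9], [121.3, 67.6], 5.7) [-2.8 -9.7]
thick_a side 0.61 ([458.5, 182.8], [110.8, 73.3], -3.9) [-74.5 416.6]
[([0.556, -0.002, 0.007], 0.72), ([0.65, 0.139, 0.01], 0.65), ([0.559, -0.223, -0.002], 0.23)]
```

View pics/crop5.png

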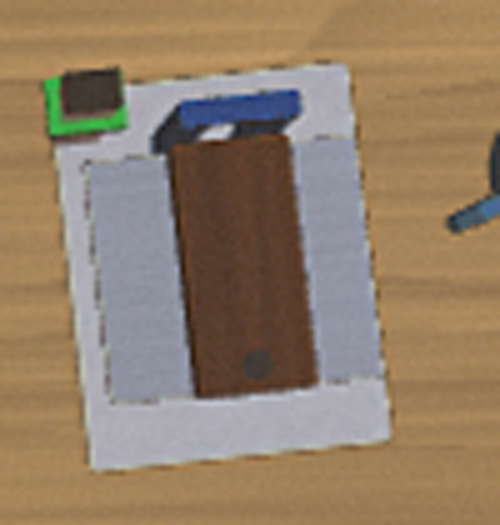

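The first board lies lengthwise against the fence but looks a few mm towards -y. I'll measure it with averaged edge profiles.

```bash
cat > prof.py <<'E'
from h import *
def prof(p,z,th=.075,o=(.564,-.227),xs=np.arange(-45,30,1.5),ys=np.arange(-85,85,.25)):
    X,Y=np.meshgrid(xs/1e3,ys/1e3)
    W=np.stack([o[0]+X*np.cos(th)-Y*np.sin(th),o[1]+X*np.sin(th)+Y*np.cos(th),0*X+z],-1).reshape(-1,3)
    c=W@np.array(p['R']).T+np.array(p['t']); u=p['fx']*c[:,0]/c[:,2]+p['cx'];v=p['fy']*c[:,1]/c[:,2]+p['cy']
    g=cv2.remap(p['pixels'].astype(np.float32),u.reshape(X.shape).astype(np.float32),v.reshape(X.shape).astype(np.float32),cv2.INTER_LINEAR)
    return ys,g.mean(1)
def edges(p,z,ch=1,**k):
    ys,g=prof(p,z,**k);d=np.gradient(cv2.GaussianBlur(g[:,ch:ch+1],(1,9),1.5)[:,0],ys)
    i=[j for j in range(2,len(d)-2) if abs(d[j])==abs(d[j-2:j+3]).max() and abs(d[j])>2.5]
    return [(float(ys[j]),round(float(d[j]),1)) for j in i]
E
python3 - <<'E'
from prof import *
for n in('top','side'):
    p=arm.capture(n)
    for z in(.014,.055,.079): print(n,z,edges(p,z))
E
```

```text
top 0.014 [(-75.5, -5.7), (-73.0, 14.8), (-40.75, -24.1), (17.5, -7.1), (21.0, 33.7), (60.75, -7.6), (63.5, 14.7), (72.0, 2.9), (75.0, -22.8), (78.25, 2.5)]
top 0.055 [(-67.0, -5.5), (-64.5, 15.0), (-33.5, -24.7), (22.75, -7.5), (26.25, 34.6), (64.5, -7.3), (67.0, 14.7), (75.5, 3.0), (78.25, -23.6), (81.5, 2.7)]
top 0.079 [(-62.0, -5.4), (-59.5, 15.1), (-29.25, -25.0), (26.0, -7.6), (29.25, 35.0), (66.75, -7.3), (69.25, 14.6), (77.5, 3.0), (80.25, -23.9), (83.25, 2.7)]
side 0.014 [(-82.0, -3.2), (-76.75, 12.3), (-50.0, -11.4), (-45.5, 5.8), (-7.0, -19.8), (2.25, 4.1), (62.5, 15.0)]
side 0.055 [(-69.5, -11.7), (-65.25, 5.9), (-28.75, -20.9), (-20.0, 4.3), (37.25, 15.7), (62.25, -3.0)]
side 0.079 [(-81.0, -12.1), (-77.0, 6.1), (-41.5, -21.5), (-33.0, 4.4), (22.5, 16.2), (46.75, -3.2)]
```

Relative to the tray edges the board is about 1.6 mm towards -y and square, which is fine. Next is the thin board at (0.648, 0.136), yaw -12°.

```bash
python3 -m creep '[[[0,0.016,0.0575,0,0,0,-0.005],[0,0.016,0.0575,-0.03,0,0,0],[0,0,0,-0.06,0,0,0],[0,0,0,-0.03,0,0,0],[0,0,0,0,0,0,0]]]'
python3 - <<'E'
from h import *
p=show('side','s5.png');print(arm.read_state()['ee_pos']);x=p['pixels'][80:220,240:440];cv2.imwrite('pics/crop6.png',cv2.resize(x,None,fx=3.5,fy=3.5))
E
```

```text
t: 15.85
ee_pos: [0.6457, 0.1313, 0.0635]
orientation: [0.103, 0.995, -0.001, -0.003]
force: [-0.3, -0.8, -0.1]
grip_width: 0.0853
[0.64729125 0.13143582 0.06600608]
```

View pics/crop6.png

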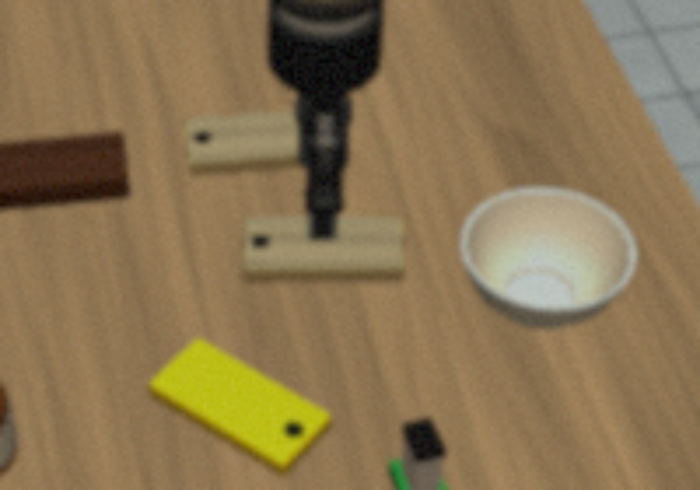

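The hand is centred over the thin board and clear of the bowl. Going down and gripping.

```bash
python3 -m creep '[[[0,0.001,0.0045,-0.02,0,0,0],[0,0,0,-0.02,0,0,0],[0,0,0,-0.014,0,0,0],[0,0,0,0,0,0,0],[0.6,0,0,0,0,0,0],[0.8,0,0,0,0,0,0],[1,0,0,0,0,0,0],[1,0,0,0,0,0,0],[1,0,0,0,0,0,0]]]' 50;python3 -m creep '[[[1,0,0,0.03,0,0,0],[1,0,0,0.04,0,0,0],[1,0,0,0.05,0,0,0],[1,0,0,0,0,0,0]]]'
```

```text
t: 17.02
ee_pos: [0.6491, 0.137, 0.0135]
orientation: [0.103, 0.995, 0.0, 0.001]
force: [-0.4, 0.5, 6.2]
grip_width: 0.054
t: 17.52
ee_pos: [0.6507, 0.1372, 0.1371]
orientation: [0.103, 0.995, 0.001, 0.004]
force: [-0.6, -0.2, -1.1]
grip_width: 0.054
```

```bash
python3 -m creep '[[[1,-0.035,-0.048,0,0,0,0.0715],[1,-0.035,-0.048,0,0,0,0.0715],[1,-0.035,-0.048,0,0,0,0.0715],[1,-0.035,-0.048,0,0,0,0.0715],[1,0.005,-0.057,0,0,0,0],[1,0.005,-0.057,0,0,0,0],[1,0.005,-0.057,0,0,0,0],[1,0.02,-0.004,0,0,0,0],[1,0,0,-0.015,0,0,0],[1,0,0,0,0,0,0]]]'
```

```text
t: 18.77
ee_pos: [0.5414, -0.2284, 0.1145]
orientation: [-0.041, 0.999, 0.002, -0.003]
force: [-1.1, 0.1, -1.2]
grip_width: 0.0543
```

```bash
python3 -m creep '[[[1,0,-0.001,-0.008,0,0,0],[1,0,0,-0.007,0,0,0],[1,0,0,-0.003,0,0,0],[1,0,0,0,0,0,0],[1,0,0,0,0,0,0]]]'
```

```text
t: 19.4
ee_pos: [0.5435, -0.2312, 0.0995]
orientation: [-0.04, 0.999, -0.0, 0.0]
force: [-0.2, 0.4, -1.5]
grip_width: 0.0544
```

```bash
python3 -m creep '[[[1,0.003,0.001,-0.003,0,0,0],[1,0.005,0.0004,-0.0015,0,0,0],[1,0.005,0.0004,0,0,0,0],[1,0.002,0.0002,0,0,0,0],[1,0,0,0,0,0,0]]]';python3 -m creep '[[[1,0.0015,0.0001,0,0,0,0],[1,0.0015,0.0001,0,0,0,0]]]'
```

```text
t: 20.02
ee_pos: [0.5585, -0.2291, 0.0947]
orientation: [-0.04, 0.999, 0.0, 0.0]
force: [-0.4, 0.2, -0.5]
grip_width: 0.0545
t: 20.27
ee_pos: [0.5614, -0.2289, 0.0948]
orientation: [-0.04, 0.999, 0.0, 0.0]
force: [-0.2, -0.6, -0.9]
grip_width: 0.0543
```

```bash
python3 -m creep '[[[1,0.001,0.0001,0,0,0,0],[1,0.001,0.0001,0,0,0,0]]]';python3 -m creep '[[[1,0.001,0.0001,0,0,0,0],[1,0,0,0,0,0,0]]]'
```

```text
t: 20.52
ee_pos: [0.5632, -0.2287, 0.0947]
orientation: [-0.04, 0.999, 0.0, -0.0]
force: [-2.6, -1.1, -0.7]
grip_width: 0.0541
t: 20.78
ee_pos: [0.5632, -0.2287, 0.0945]
orientation: [-0.04, 0.999, 0.0, -0.001]
force: [-5.2, -0.7, 1.0]
grip_width: 0.0544
```

```bash
python3 -m creep '[[[1,0.001,0,0,0,0,0],[1,-0.001,0,-0.001,0,0,0],[1,0,0,-0.001,0,0,0],[1,0,0,0,0,0,0]]]';python3 -m creep '[[[1,0,0,-0.001,0,0,0],[1,0,0,0,0,0,0]]]'
```

```text
t: 21.28
ee_pos: [0.5632, -0.2287, 0.0929]
orientation: [-0.04, 0.999, 0.0, -0.001]
force: [-7.1, -1.4, 3.9]
grip_width: 0.0548
t: 21.52
ee_pos: [0.5632, -0.2287, 0.0925]
orientation: [-0.04, 0.999, 0.0, -0.001]
force: [-7.8, -1.0, 7.8]
grip_width: 0.0542
```

It seated at TCP 92.5 mm, exactly as predicted, so the pile top is about 95 mm. Releasing and retreating.

```bash
python3 -m creep '[[[1,0,0,0.0005,0,0,0],[0.3,0,0,0,0,0,0],[0,0,0,0,0,0,0],[0,0,0,0.01,0,0,0],[0,-0.003,0,0.05,0,0,0],[0,-0.01,0.02,0.05,0,0,0],[0,-0.02,0.05,0,0,0,0],[0,-0.02,0.05,0,0,0,0],[0,-0.02,0.05,0,0,0,0],[0,0,0,0,0,0,0]]]'
python3 - <<'E'
from prof import *
a=show('top','t6.png');b=show('side','s6.png')
for z in(.055,.095): print('top',z,edges(a,z))
print('side',edges(b,.095))
A=cv2.resize(a['pixels'][160:265,345:445],(400,420),interpolation=cv2.INTER_CUBIC)
B=cv2.resize(b['pixels'][195:320,280:395],(386,420),interpolation=cv2.INTER_CUBIC)
cv2.imwrite('pics/crop7.png',np.hstack([A,B]))
for n,q in(('top',a),('side',b)):
  for o in ['bowl','jam_jar','mug']: print(n,o,[np.round(d['centre'],3).tolist() for d in arm.tip_of(q,o)][:2])
E
```

```text
t: 22.78
ee_pos: [0.4903, -0.0556, 0.2034]
orientation: [-0.042, 0.999, 0.0, 0.0]
force: [0.6, 0.9, 0.3]
grip_width: 0.0855
top 0.055 [(-67.0, -5.3), (-64.5, 14.6), (-37.75, -4.8), (-35.75, 3.3), (-33.5, -3.6), (-29.5, 3.1), (-13.25, -2.6), (-11.5, -2.6), (1.0, 3.6), (18.5, 4.6), (22.0, -30.0), (26.25, 34.1), (64.25, -12.4), (67.75, 9.1), (78.5, -11.5)]
top 0.095 [(-58.75, -5.3), (-56.25, 14.6), (-30.5, -5.3), (-28.25, 3.4), (-26.25, -3.4), (-22.5, 3.4), (-5.0, -2.6), (-3.25, -2.6), (7.0, 3.4), (23.75, 4.6), (27.25, -30.9), (31.5, 34.4), (68.0, -12.1), (71.25, 9.5), (81.5, -12.4)]
side [(-84.25, 5.8), (-50.25, -21.5), (-39.5, 10.2), (-32.25, 9.3), (-23.75, 2.7), (-7.0, -3.2), (5.0, 2.7), (36.5, -3.4)]
top bowl [[0.793, 0.059, -0.0]]
top jam_jar [[0.371, 0.005, -0.001]]
top mug [[0.616, -0.407, -0.001]]
side bowl [[0.797, 0.058, 0.001]]
side jam_jar [[0.377, 0.001, 0.003]]
side mug [[0.612, -0.407, -0.004]]
```

View pics/crop7.png

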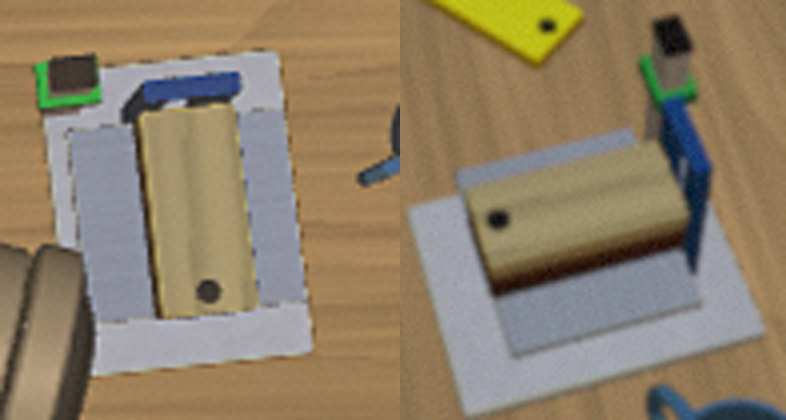

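The picture shows both boards stacked squarely with their ends at the fence. The lower board hasn't moved and the bowl, jar and mug are where they were. Handing in.

```bash
python3 -c "
from station import arm
s=arm.read_state();print(s['t'],s['force']);print(arm.sign_off())"
```

```text
23.175 [-0.38195503  0.71081637 -0.70908612]
the job is handed in; nothing more can be done
None
```

The bowl stand is built up: one thick board with one thin board on it, pile top at about 95 mm, the middle of the green band. I handed it in at 23.2 s.

- **Height:** I touched the bare counter first to find the fingertips, then the tray, which came out at about 54.8 mm. The thick board seated at a height that puts the tray at 55.1 mm. The thin board seated at 92.5 mm, just as predicted.
- **Placing:** I eased each board against the fence until it touched, lowered it gently and released it.
- **Last checks:** The final pictures show both boards square and against the fence. Both sit about 1.5 mm towards -y of centre, which I left. The thick board did not move when the thin one went on. The bowl, jam jar and mug are within 5 mm of where they were, about the detection accuracy. I never touched the spare thin and thick boards or the yellow look-alike.
- **Disagreement:** My first camera fit put the tray at 48 mm. I went with the touch, and the seating heights of both boards agreed with it.

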